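Release a knife from a left-hand sharpening vice and lay it in the tray

ROBOT

A 6-joint arm with a two-finger parallel gripper is mounted at the origin on the work surface. World frame = base frame: x ahead of the robot, y to its left, z up, the work surface at z = 0. Lengths are in m, angles in rad, forces in N, time in s.
With the tool pointing down it reaches from about 0.3 to 0.775 m from the base axis. Payload 14.6 kg.
Tool frame: the origin (TCP) lies on the centre line of the jaws, within the pads' length; the fingertips stand 11 mm ahead of it and the grasp point (between the pads) lies 8 mm behind it; y points along the fingers, x is the direction in which the jaws open and shut, and the axes are right-handed (so a half turn about y gives the same grasp; the last joint's range is limited). The gripper opens to 94 mm and grips with 3 to 60 N. Pads are 16 mm wide; open, the fingers measure 119 mm over their backs; the gripper's body (75 mm by 177 mm) begins 78 mm behind the grasp point.
Start: joints at [1.118, 0.3, 1.521, -0, 1.321, -0.067], TCP at [0.207, 0.51, 0.216] pointing down, gripper open.
Joint ranges: [-3.03, 3.03], [-0.79, 2.21], [0.23, 2.52], [-1.04, 4.18], [0, 3.07], [-2.55, 2.55]. Speed limits (rad/s): [2.22, 2.22, 2.57, 3.14, 3.14, 3.14].

INTERFACE

Orientations are given as [roll, pitch, yaw] about the fixed x, y, z axes, in that order (R = Rz(yaw) Ry(pitch) Rx(roll)).
In Python, from station import ctrl, imaging gives the robot as it stands. The module is installed in compiled form; this text tells all that it offers.
- The arm moves only by the tool apply_moves, never from a script. Its argument "deltas" is a list of rows, each an object with "dp": the shift along the tool's x, y, z in m, a list of three; "roll": the turn about the tool's y in rad; "grip": the closure, from -1 (fully open) to 1 (shut). In form: [{"dp": [tx, ty, tz], "roll": roll, "grip": grip}, ...]. A call has 1 to 10 rows; each row shifts and turns the commanded pose from where the row before left it, along the tool's axes as they then stand; what a row does not reach is not made up. A row lasts 1/8 s, in which the tool goes at most 62.5 mm and 10.7 degrees, less where a joint would pass 70% of its speed; a pose out of reach is approached as far as the arm can. A call with a gripper value outside its range is refused whole. The fingers move at their own pace and stop on an object; "newtons" is the grip in N (left out, the last holds). Time passes only in rows, so rows that do not move let the fingers close. It gives the time, the measured TCP pose, the force and the opening at its end, in the units of the state.
- ctrl.get_obs(): the state, without advancing time (a new reading comes with each control period).
- imaging.camera(name): name is "scene" or "top" or "wrist"; returns the picture (400x640x3 uint8, blue, green, red); there is no depth.
- imaging.camera_info(name): a dict with "K" (3x3 intrinsics, pixels), "world_from_camera" (4x4, takes a point from camera to world coordinates). Camera axes: x right, y down, z forward; pixel columns grow to the right and rows downward; lengths in m; the calibration is good to about 2 mm. A picture is of the moment at which its call begins: read the wrist's pose just before it. camera_info takes no time and is no camera call; for the wrist camera it gives the pose at the moment of the call.
- ctrl.hand_in(): hands the job in, once; it reports no verdict.
The state is a dict: "time_s": time; "qpos": joint angles; "joint_vel": joint speeds; "tau": joint torques, N m; "ee_pos": TCP position; "eef_rot": TCP orientation; "force": force on the tool from outside, world axes, zero at the start; "moment": the same for the moment, N m; "grip_width": finger opening in m.
Only numpy, scipy, OpenCV 4.12 (cv2) and the standard library are available. Lean on these libraries where they do the work, as an engineer would, in place of code of your own. Each camera call takes 0.05 s, during which the arm holds its last target. There are 200 camera calls.

TASK

Free the knife from the sloping sharpening vice and lay it flat in the wooden tray beside the finished knife, wholly inside the rim, setting it down rather than dropping it. The vice's big hexagon nut has a left-hand thread: turn it clockwise, as seen from above it, by 60 to 80 degrees to loosen it, and only then draw the knife out sideways by its handle. Do not turn the small black dial that stands in the middle of the nut, and leave the finished knife and everything else on the bench where they are.

Things in the scene. Friction and masses are not known exactly. Their poses are not given: they have to be found in the camera images.
- vice: Grey cast vice fixed to the bench (base 170 x 150 mm). Its deck (120 mm wide, 60 each side of the axis, 52 mm down to 72 mm up the slope) slopes at 26 degrees. Origin: centre of its foot. Upright frame: x horizontal to the deck's high side (away from the robot), y left, z up. In it: up the slope = (0.899, 0, 0.438), off the deck = (-0.438, 0, 0.899).
- vice_axis (a point): Point in the deck's surface on the common axis of nut and dial, 125 mm above the bench; frame as the vice's. The axis stands off the deck, so it leans 26 degrees from vertical towards -x (the robot's side). A square 24 mm steel post stands on the deck, 56 mm up the slope and 46 mm right of the axis, 50 mm high.
- nut_center (a point): Outer control: plain steel hexagon nut, 56 mm across flats, 65 over corners, 20 mm high, on a collar of 44 mm. Point: its centre on the axis, 36 mm off the deck when tight; it rises 5 mm per rad as it loosens. z is the axis, off the deck; x turns with the nut and is normal to a pair of flats, as are the directions 60 and 120 degrees from it. Friction 0.2 N m, no spring.
- nut (a joint): Angle of the nut, rad: 0 = hard tight (stop), grows clockwise seen looking down on it from above (left-hand thread: clockwise loosens), stop at 1.75. Starts at 0.05 to 0.3 and stays where it is left. From 1.0 on the knife can be drawn out; about 1.3 gives more room.
- jaw_top (a point): Top of the steel jaw plate under the nut, 10 mm up from the blade: 14 mm off the deck when tight, rising with the nut. The plate reaches 52 mm left and right of the axis, 46 mm down and 26 mm up the slope; fingertips that grip the nut must stay above it (it is 22 mm below the nut's centre). A tooth at its left front hangs behind the blade's heel until the nut is loose.
- dial_pointer (a point): Inner control, to be left alone: round black dial, 29 mm across, on the same axis, 58 to 74 mm off the deck, so above the nut and apart from it; it turns very easily. Point: tip of its pointer nose, 20 mm from the axis, 70 mm off the deck. Its start angle varies.
- knife_grip (a point): Centre of the dark wooden handle (85 long, 26 wide, 20 mm thick) of the knife to be freed. Frame: +y to the butt, -y to the tip, -x to the cutting edge, z normal to the flat. At the start x is up the slope, y left, z off the deck: the handle overhangs the deck's left side, centre 108 mm left of the axis, 22 mm down the slope, 2 mm off the deck's plane.
- knife: The same knife, 196 mm long, 0.13 to 0.21 kg, origin and frame as knife_grip. Steel blade 95 x 36 x 4 mm under the jaw, x = -24 to +12 mm, at half the handle's thickness; neck 16 mm long. Drawn 110 mm along +y, parallel to the deck, it is clear. Centre of mass 67 mm from the origin towards the tip: grip the front half of the handle. Lying flat, the handle's centre is 10 mm up.
- knife_tip (a point): Tip of that knife, 153.5 mm from the handle's centre along -y of the knife.
- knife_butt (a point): Butt end of that knife, 42.5 mm from the handle's centre along +y of the knife.
- tray_in (a point): Shallow light-wood tray, 150 x 250 mm outside, walls 5 mm, rim 17 mm above its inner floor, fixed, left or right in front of the vice. Point: centre of the inner floor, 5 mm above the bench. y along the 250 mm side, x across it (away from the robot), z up. Its half at -x is free; the finished knife lies in the half at +x.
- finished: Finished knife in the tray (black handle 24 mm wide, 20 mm thick; 184 mm long): leave alone. Origin: the handle's centre. It lies along the tray's y, between x = +20 and +58 mm of the tray.
- oil: White plastic bottle, 60 mm across, 170 mm high, standing to the right of the vice. Origin at its foot. Leave alone.
- spare_wheel: Pale grinding wheel lying flat in front of the vice, 124 mm across, 22 mm thick. Origin at the centre of its underside. Leave alone.
- tin: Steel tin, 72 mm across, 70 mm high, behind the vice to the right. Origin at its foot. Leave alone.
- brush: Hand brush lying behind the vice to the left. Leave alone.
- stone: Whetstone in a wooden holder, 100 x 250 mm, 40 mm high, fixed, on the side where the tray is not. Origin at the centre of its underside.
There are look-alikes about, which are no part of the job. What is shaped like the knife but blue is not meant.

How it is judged:
On the way, in this order (a step that is already met when the one before it is completed fails the run):
1. The nut is loosened clockwise while the knife still lies in the vice (value of joint nut above 1 rad and distance of knife_grip from where it was at the start of the episode below 0.012 m), for 0.1 s.
2. The knife is drawn out of the vice in the fingers, the nut still loose (value of joint nut above 1 rad and contact force between the fingers and knife above 0.5 N and distance of knife_grip from where it was at the start of the episode above 0.11 m), for 0.1 s.
3. The knife is brought down inside the tray while still held (contact force between the fingers and knife above 0.5 N and (angle between knife's own z axis and vertical below 0.2 rad or angle between knife's own z axis and vertical above 2.94 rad) and x of knife_butt in the frame of tray_in between -0.068 and 0.068 m and y of knife_butt in the frame of tray_in between -0.119 and 0.119 m and z of each of knife_butt, knife_tip in the frame of tray_in below 0.026 m and x of knife_tip in the frame of tray_in between -0.068 and 0.068 m and y of knife_tip in the frame of tray_in between -0.119 and 0.119 m), for 0.05 s.
At the end, for the whole second after the job is handed in: Knife released, at rest, flat within 0.2 rad, tip and butt inside the tray's rim and under 26 mm above its floor; nut at 1.0 rad or more; dial pointer within 4 mm of its start; finished knife moved under 15 mm, other loose things under 20 mm (x of knife_butt in the frame of tray_in between -0.068 and 0.068 m and y of knife_butt in the frame of tray_in between -0.119 and 0.119 m and z of each of knife_butt, knife_tip in the frame of tray_in below 0.026 m and x of knife_tip in the frame of tray_in between -0.068 and 0.068 m and y of knife_tip in the frame of tray_in between -0.119 and 0.119 m and (angle between knife's own z axis and vertical below 0.2 rad or angle between knife's own z axis and vertical above 2.94 rad) and linear speed of knife below 0.02 m/s and value of joint nut above 1 rad and distance of dial_pointer from where it was at the start of the episode below 0.004 m and distance of finished from where it was at the start of the episode below 0.015 m and distance of each of oil, spare_wheel, tin, brush from where it was at the start of the episode below 0.02 m); the robot touches nothing.
It fails at once if The inner dial is turned (its pointer moves 4 mm) (distance of dial_pointer from where it was at the start of the episode above 0.004 m).
It fails at once if The finished knife in the tray is pushed (15 mm) (distance of finished from where it was at the start of the episode above 0.015 m).
It fails at once if Another loose thing on the bench is displaced (20 mm) (distance of any of oil, spare_wheel, tin, brush from where it was at the start of the episode above 0.02 m).
It also fails if it takes over 64 s, if anything falls off the work surface, if the arm or the gripper's body presses on something with over 40 N, if the wrist force passes 120 N, or if a joint passes its speed limit or range.

## Working session

There is one attempt and no reset: what is moved stays moved. The work goes in short steps, Python scripts to look and compute and a tool call to move; the robot and the scene stay as the last step left them, time stands still between calls to the robot, and variables do not carry over. Pictures are saved under pics/ and viewed, about 8 in all and at most 12, crops included, and the job is handed in when it is done.

Besides the shell and the picture viewer there is one more tool, called after ">>>" in YAML: its name, and indented under it one key for each argument. apply_moves: Moves the arm, as the interface text tells. Its arguments: {"type":"object","properties":{"deltas":{"type":"array"},"newtons":{"type":"number"}},"required":["deltas"]}

```bash
mkdir -p pics; python3 - <<'E'
from station import ctrl, imaging
import cv2, numpy as np
np.set_printoptions(precision=4,suppress=True)
o=ctrl.get_obs()
print(o)
for n in("scene","top","wrist"):
    i=imaging.camera_info(n); print(n,i["K"],i["world_from_camera"])
    cv2.imwrite(f"pics/{n}0.png",imaging.camera(n))
E
```

```text
{'time_s': 0.0, 'qpos': array([ 1.1184,  0.3005,  1.5216, -0.    ,  1.3207, -0.0666]), 'joint_vel': array([-0.0011, -0.001 , -0.0004, -0.0007, -0.0014, -0.0004]), 'tau': array([  0.0015, -53.1831, -35.2735,   0.0709,   0.0244,  -0.0002]), 'ee_pos': array([0.2069, 0.5093, 0.2158]), 'eef_rot': array([-1.5707,  0.0012,  1.185 ]), 'force': array([ 0.357 , -1.1428, -0.6567]), 'moment': array([ 0.0316, -0.0366,  0.0064]), 'grip_width': 0.0939345314541429}
scene [[427.163    0.     320.2336]
 [  0.     427.163  201.3897]
 [  0.       0.       1.    ]] [[ 0.7775  0.4249 -0.4637  1.1325]
 [ 0.6289 -0.5172  0.5805 -0.6517]
 [ 0.0069 -0.743  -0.6693  1.07  ]
 [ 0.      0.      0.      1.    ]]
top [[503.015    0.     317.5958]
 [  0.     503.015  206.2646]
 [  0.       0.       1.    ]] [[-0.0137 -0.9988  0.0474  0.4506]
 [-0.9999  0.014   0.0049  0.1245]
 [-0.0056 -0.0473 -0.9989  1.4643]
 [ 0.      0.      0.      1.    ]]
wrist [[354.7012   0.     319.1909]
 [  0.     354.7012 199.4246]
 [  0.       0.       1.    ]] [[ 0.3757  0.8875  0.2669  0.1283]
 [ 0.9267 -0.3593 -0.1098  0.5413]
 [-0.0015  0.2886 -0.9574  0.3847]
 [ 0.      0.      0.      1.    ]]
```

View pics/scene0.png

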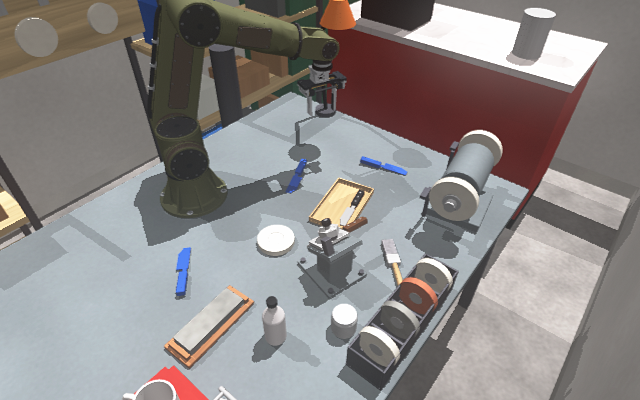

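View pics/top0.png

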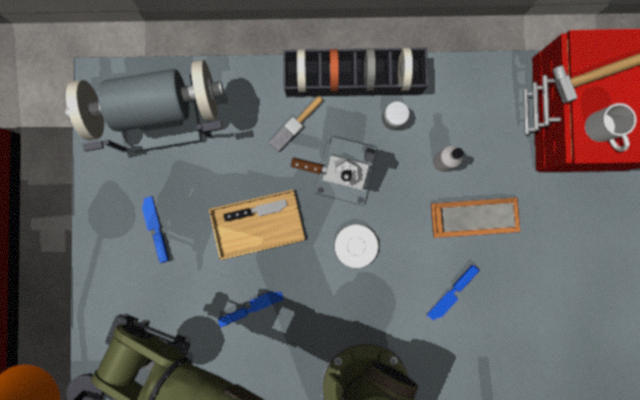

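The candidates for the knife, as pixels in the top view:
- Brown handle in the vice, at (307,165).
- Black-handled finished knife, at (255,210).
- Blue look-alikes, at (156,230), (250,308) and (453,292).

The brown one, clamped in the vice, is the one described. The tray at (258,225) lies to the left of the vice. I'll check this in one enlarged crop made from both views.

```bash
python3 - <<'E'
import cv2, numpy as np
t=cv2.imread("pics/top0.png"); s=cv2.imread("pics/scene0.png")
a=cv2.resize(t[130:270,200:400],None,fx=4,fy=4,interpolation=cv2.INTER_CUBIC) # 800x560
cv2.imwrite("pics/ct.png",a)
b=cv2.resize(s[170:300,290:410],None,fx=4.6,fy=4.6,interpolation=cv2.INTER_CUBIC)
cv2.imwrite("pics/cs.png",b)
E
```

```text
(no output)
```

View pics/ct.png

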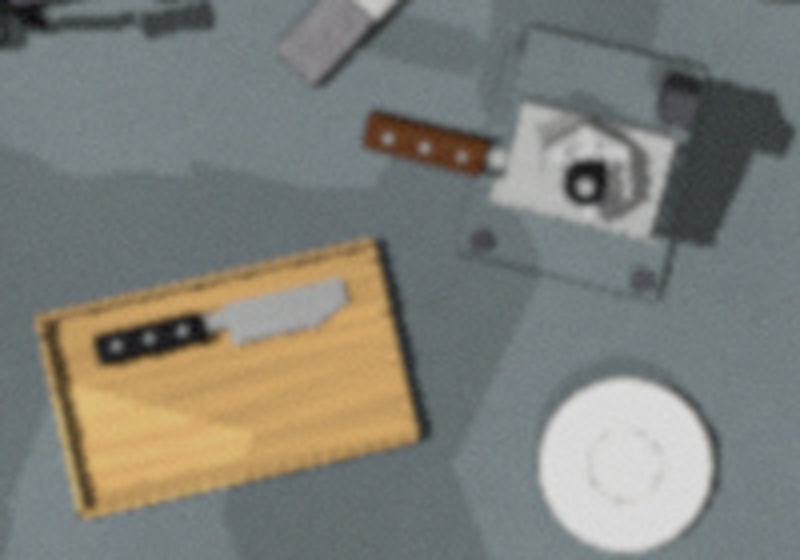

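View pics/cs.png

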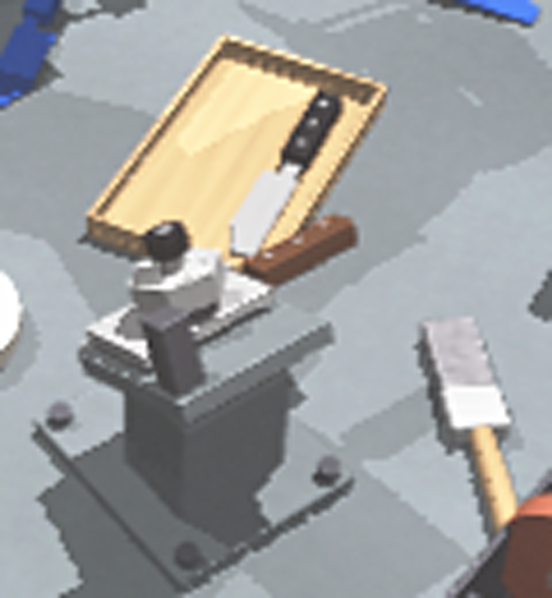

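The crop confirms the brown-handled knife is clamped under the jaw. Its butt is at top-crop (370,130) and its neck at (490,160). The tray is to the left, with the finished knife in its far half. Next I'll get a rough pose from the top view, then plan a wrist-camera look.

```bash
cat > h.py <<'E'
import numpy as np, cv2
from station import ctrl, imaging
np.set_printoptions(precision=4,suppress=True)
def ray(info,uv):
    K,T=info["K"],np.array(info["world_from_camera"]); d=T[:3,:3]@np.linalg.solve(K,[uv[0],uv[1],1.]); return T[:3,3],d
def atz(info,uv,z):
    o,d=ray(info,uv); return o+d*(z-o[2])/d[2]
def tri(obs):  # [(info,uv),...] -> point, rms ray miss
    A=np.zeros((3,3));b=np.zeros(3);L=[]
    for i,uv in obs:
        o,d=ray(i,uv); d=d/np.linalg.norm(d); P=np.eye(3)-np.outer(d,d); A+=P;b+=P@o;L.append((P,o))
    p=np.linalg.solve(A,b); return p,[float(np.linalg.norm(P@(p-o))) for P,o in L]
def proj(info,p):
    T=np.array(info["world_from_camera"]); c=T[:3,:3].T@(np.asarray(p)-T[:3,3]); q=info["K"]@c; return q[:2]/q[2]
def tomove(yaw0,dw): # world shift -> tool dp at yaw
    c,s=np.cos(yaw0),np.sin(yaw0); return np.array([c*dw[0]+s*dw[1],-dw[2],-s*dw[0]*-1*-1+c*dw[1]]) if 0 else np.array([np.dot([c,s,0],dw),-dw[2],np.dot([-s,c,0],dw)])
E
python3 - <<'E'
from h import *
t=imaging.camera_info("top"); s=imaging.camera_info("scene")
ct=lambda u,v:(u/4+200-.375,v/4+130-.375); cs=lambda u,v:(u/4.6+290-.39,v/4.6+170-.39)
for n,uv,z in [("butt",(370,130),.12),("neck",(487,157),.12),("dialtop",(587,182),.19),("TL",(38,318),.022),("TR",(375,240),.022),("BR",(422,437),.022),("BL",(85,517),.022),("wheel",(627,465),.022)]:
    print(n,atz(t,ct(*uv),z))
for n,a,b in [("butt",(370,130),(350,228)),("hfront",(487,157),(255,268)),("dial",(587,182),(168,232)),("trayTL",(38,318),(385,85)),("trayTR",(375,240),(247,262)),("BL",(85,517),(228,38))]:
    print(n,*tri([(t,ct(*a)),(s,cs(*b))]))
E
```

```text
butt [0.6341 0.1979 0.12  ]
neck [0.6147 0.1196 0.12  ]
dialtop [0.5893 0.0565 0.19  ]
TL [0.5152 0.4433 0.022 ]
TR [0.5679 0.2006 0.022 ]
BR [0.4261 0.1686 0.022 ]
BL [0.3723 0.4102 0.022 ]
wheel [0.4041 0.0223 0.022 ]
butt [0.6362 0.1994 0.1171] [0.002114382588111793, 0.0021143825881119226]
hfront [0.6144 0.12   0.1263] [0.0005990554478914227, 0.000599055447891443]
dial [0.5892 0.0567 0.1925] [0.00016967450810913815, 0.0001696745081092051]
trayTL [0.5152 0.4433 0.0227] [0.00011050626090490497, 0.00011050626090469524]
trayTR [0.5626 0.1964 0.0394] [0.0050835824994423726, 0.005083582499442143]
BL [0.3738 0.4121 0.0193] [0.0021735910374120417, 0.002173591037412184]
```

>>> apply_moves:
  deltas:
    - {"dp":[0,-0.05,0],"roll":-0.14,"grip":-1}
    - {"dp":[0,-0.05,0],"roll":0,"grip":-1}
    - {"dp":[0,-0.045,0],"roll":0,"grip":-1}
    - {"dp":[-0.036,0,-0.049],"roll":0,"grip":-1}
    - {"dp":[-0.036,0,-0.049],"roll":0,"grip":-1}
    - {"dp":[-0.036,0,-0.049],"roll":0,"grip":-1}
    - {"dp":[-0.036,0,-0.049],"roll":0,"grip":-1}
    - {"dp":[-0.036,0,-0.049],"roll":0,"grip":-1}
    - {"dp":[-0.036,0,-0.049],"roll":0,"grip":-1}
    - {"dp":[-0.036,0,-0.049],"roll":0,"grip":-1}

```text
time_s: 1.4
ee_pos: [0.4792, 0.1799, 0.3614]
eef_rot: [-1.571, -0.0, 1.325]
force: [-0.1, -0.4, 0.1]
grip_width: 0.094
```

>>> apply_moves:
  deltas:
    - {"dp":[-0.036,0,-0.049],"roll":0,"grip":-1}
    - {"dp":[-0.036,0,-0.049],"roll":0,"grip":-1}
    - {"dp":[0,0,0],"roll":0,"grip":-1}
    - {"dp":[0,0,0],"roll":0,"grip":-1}

```text
time_s: 1.9
ee_pos: [0.5556, 0.0883, 0.3612]
eef_rot: [-1.57, 0.0, 1.325]
force: [-0.1, 0.8, 0.3]
grip_width: 0.0943
```

```bash
cat >> h.py <<'E'
import pickle
def snap(name):
    o=ctrl.get_obs(); i=imaging.camera_info("wrist"); im=imaging.camera("wrist"); cv2.imwrite(f"pics/{name}.png",im); pickle.dump((i,o),open(f"pics/{name}.pkl","wb")); print(o["time_s"],o["ee_pos"],o["eef_rot"],o["grip_width"],o["force"]); return i,im
E
python3 - <<'E'
from h import *
i,im=snap("w1"); print(i["world_from_camera"]); print([proj(i,p) for p in [(.605,.0525,.157),(.625,.16,.118)]])
E
```

```text
1.9 [0.5556 0.0883 0.3612] [-1.5701  0.      1.3248] 0.09432644942023884 [-0.0519  0.7616  0.3233]
[[ 0.2429  0.929   0.2793  0.4734]
 [ 0.97   -0.2326 -0.0703  0.1087]
 [-0.0003  0.288  -0.9576  0.53  ]
 [ 0.      0.      0.      1.    ]]
[array([299.1693, 224.2739]), array([390.1564, 207.7939])]
```

View pics/w1.png

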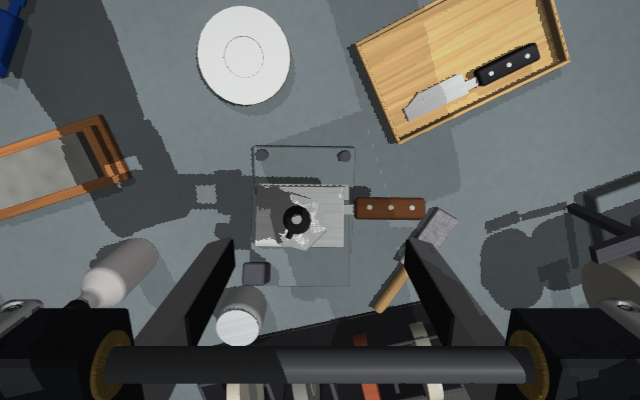

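The wrist view shows, by pixel:
- Vice deck at (300,215), dial at (296,220) with its nose towards (289,236), down-left.
- Brown handle from (357,208) to (425,208), and the post at (256,273).
- Tray at upper right.

I'll take a second, closer look from another place.

>>> apply_moves:
  deltas:
    - {"dp":[-0.03,0.03,0],"roll":0,"grip":-1}
    - {"dp":[-0.03,0.03,-0.005],"roll":0,"grip":-1}
    - {"dp":[0,0,0],"roll":0,"grip":-1}
    - {"dp":[0,0,0],"roll":0,"grip":-1}

```text
time_s: 2.45
ee_pos: [0.5462, 0.0298, 0.3029]
eef_rot: [-1.573, -0.001, 1.326]
force: [0.0, -0.6, 0.1]
grip_width: 0.094
```

```bash
python3 - <<'E'
from h import *
i,im=snap("w2")
p=proj(i,(.615,.09,.14)).astype(int); print(p)
a=cv2.imread("pics/w1.png")[165:265,235:435]
q=p; b=im[q[1]-50:q[1]+50,q[0]-100:q[0]+100]; print("w2 crop origin",q-[100,50])
r=lambda x:cv2.resize(x,None,fx=4,fy=4,interpolation=cv2.INTER_CUBIC)[:300*2]
cv2.imwrite("pics/cw.png",np.vstack([r(a)[60:360],r(b)[60:360]]))
E
```

```text
2.45 [0.5462 0.0298 0.3029] [-1.5725 -0.0006  1.3261] 0.0939875626716179 [ 0.0157 -0.5785  0.1216]
[393 234]
w2 crop origin [293 184]
```

View pics/cw.png

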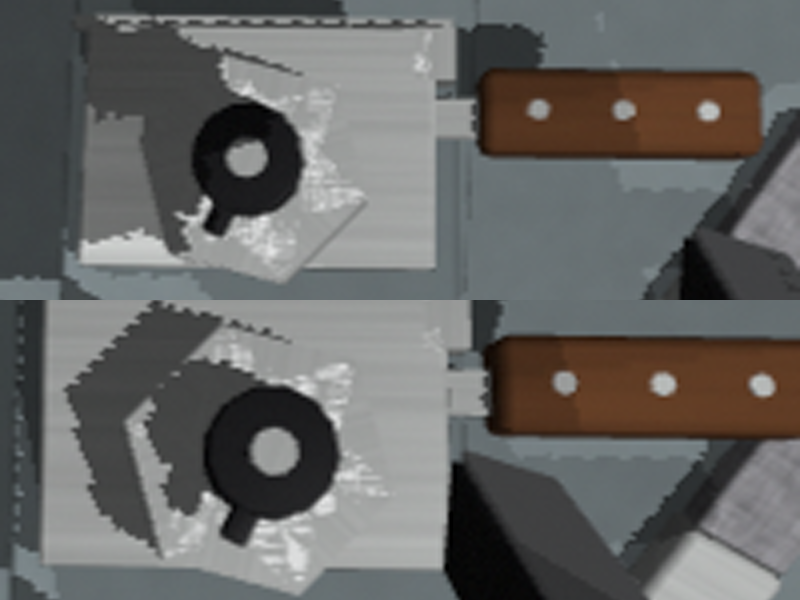

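```bash
cat >> h.py <<'E'
UP=np.array([.899,0,.438]); OFF=np.array([-.438,0,.899]); LEFT=np.array([0,1.,0])
def vice(x,y,yaw,z=.125):
    R=np.array([[np.cos(yaw),-np.sin(yaw),0],[np.sin(yaw),np.cos(yaw),0],[0,0,1.]])
    return lambda up,left,off: np.array([x,y,z])+R@(up*UP+left*LEFT+off*OFF)
E
python3 - <<'E'
from h import *
from scipy.optimize import least_squares
i1=pickle.load(open("pics/w1.pkl","rb"))[0]; i2=pickle.load(open("pics/w2.pkl","rb"))[0]
p1=lambda u,v:np.array((235+u/4-.375,165+(v+60)/4-.375)); p2=lambda u,v:np.array((293+u/4-.375,184+(v-240)/4-.375))
print("rivet mid",*tri([(i1,p1(624,109)),(i2,p2(663,384))]))
print("rivet front",*tri([(i1,p1(538,109)),(i2,p2(565,382))]))
print("rivet back",*tri([(i1,p1(708,110)),(i2,p2(762,385))]))
print("dialcap",*tri([(i1,p1(246,158)),(i2,p2(274,452))]))
print("nose",*tri([(i1,p1(213,233)),(i2,p2(235,543))]))
print("hexbot",*tri([(i1,p1(288,282)),(i2,p2(300,595))]))
hexc=[(0,i1,p1(288,282)),(1,i1,p1(366,203)),(3,i1,p1(220,50)),(0,i2,p2(300,595)),(3,i2,p2(220,320)),(4,i2,p2(125,422)),(5,i2,p2(163,555)),(1,i2,p2(390,490))]
def res(q):
    V=vice(*q[:4]); r=[]
    for i,uv in[(i1,p1(624,109)),(i2,p2(663,384))]: r+=list(proj(i,V(-.022,.108,.012))-uv)
    for i,uv in[(i1,p1(708,110)),(i2,p2(762,385))]: r+=list(proj(i,V(-.022,.108+q[6],.012))-uv)
    for i,uv in[(i1,p1(538,109)),(i2,p2(565,382))]: r+=list(proj(i,V(-.022,.108-q[6],.012))-uv)
    for i,uv in[(i1,p1(246,158)),(i2,p2(274,452))]: r+=list(proj(i,V(0,0,.074))-uv)
    for k,i,uv in hexc:
        a=q[4]+k*np.pi/3; r+=list(proj(i,V(.0323*np.cos(a),.0323*np.sin(a),.046+q[5]))-uv)
    return r
s=least_squares(res,[.62,.05,-.245,.125,.1,.001,.025],loss="soft_l1")
print(s.x,np.degrees(s.x[4])); print(np.array(res(s.x)).reshape(-1,2))
V=vice(*s.x[:4]); print("nut c",V(0,0,.036+s.x[5]),"knife",V(-.022,.108,.002))
# tray from w1 (rim top z .022) : corners visible
for uv in[(400,140),(568,62),(356,45)]: print("tray",atz(i1,uv,.022))
E
```

```text
rivet mid [0.6213 0.1597 0.1257] [0.00017211658227944332, 0.000172116582279322]
rivet front [0.6144 0.1348 0.1269] [0.00010355277904570139, 0.00010355277904571567]
rivet back [0.6268 0.1837 0.128 ] [9.261155444956577e-05, 9.26115544495852e-05]
dialcap [0.5862 0.0564 0.1928] [3.174037492697027e-05, 3.174037492680494e-05]
nose [0.6016 0.044  0.1993] [0.00013150882325046865, 0.0001315088232506079]
hexbot [0.6293 0.0553 0.1768] [0.00039668733431026903, 0.00039668733431011123]
[ 0.6168  0.0483 -0.26    0.1267  0.2851 -0.0004  0.0254] 16.33278259607699
[[-0.3618  0.1033]
 [ 0.0746 -0.1239]
 [-0.0798  0.151 ]
 [-0.0923 -0.0084]
 [-0.1537 -0.1946]
 [-0.0253  0.0103]
 [ 0.0289 -0.604 ]
 [ 0.1515 -0.6084]
 [-1.1519  0.1165]
 [ 0.3453 -1.6275]
 [ 0.4417  1.0208]
 [-0.1151 -0.3366]
 [ 0.0672  0.827 ]
 [-0.2288 -0.1302]
 [-0.2123  0.671 ]
 [ 1.3551  0.4262]]
nut c [0.6018 0.0523 0.1587] knife [0.6246 0.158  0.1189]
tray [0.5638 0.2045 0.022 ]
tray [0.5161 0.4414 0.022 ]
tray [0.4266 0.1705 0.022 ]
```

Vice: axis point at (0.617, 0.048), yaw −0.26. The heights measured from the two views are nut centre z≈0.158 and handle centre z≈0.119, and both agree with the text.

The nearest pair of flats is 16° anticlockwise of the vice's left–right line, and the dial's nose points up the slope, clear of the fingers. The tool can only turn about the vertical, so I'll grip left–right and turn in two strokes.

>>> apply_moves:
  deltas:
    - {"dp":[0,0,0],"roll":-0.121,"grip":-0.7}
    - {"dp":[0,0,0],"roll":-0.121,"grip":-0.7}
    - {"dp":[0.0225,0,-0.0275],"roll":0,"grip":-0.7}
    - {"dp":[0,0,-0.028],"roll":0,"grip":-0.7}
    - {"dp":[0,0.03,0],"roll":0,"grip":-0.7}
    - {"dp":[0,0,0],"roll":0,"grip":-0.7}
    - {"dp":[0,0,0],"roll":0,"grip":-0.7}
    - {"dp":[0,0,0],"roll":0,"grip":-0.7}
  newtons: 25

```text
time_s: 3.5
ee_pos: [0.6019, 0.0511, 0.2731]
eef_rot: [-1.573, -0.0, 1.567]
force: [-0.1, -0.3, 0.2]
grip_width: 0.0801
```

>>> apply_moves:
  deltas:
    - {"dp":[0.001,0.035,0],"roll":0,"grip":-0.7}
    - {"dp":[0,0.035,0],"roll":0,"grip":-0.7}
    - {"dp":[0,0.025,0],"roll":0,"grip":-0.7}
    - {"dp":[0,0.0155,0],"roll":0,"grip":-0.7}
    - {"dp":[0,0,0],"roll":0,"grip":-0.7}
    - {"dp":[0,0,0],"roll":0,"grip":-0.7}

```text
time_s: 4.25
ee_pos: [0.6022, 0.0519, 0.1623]
eef_rot: [-1.573, -0.0, 1.567]
force: [-0.4, 0.3, 0.5]
grip_width: 0.08
```

>>> apply_moves:
  deltas:
    - {"dp":[0,0,0],"roll":0,"grip":1}
    - {"dp":[0,0,0],"roll":0,"grip":1}
    - {"dp":[0,0,0],"roll":0,"grip":1}
    - {"dp":[0,0,0],"roll":0,"grip":1}

```text
time_s: 4.75
ee_pos: [0.6018, 0.0523, 0.1613]
eef_rot: [-1.571, -0.001, 1.567]
force: [-0.0, 4.5, 3.6]
grip_width: 0.0572
```

>>> apply_moves:
  deltas:
    - {"dp":[0,-0.0006,0.0003],"roll":0.1225,"grip":1}
    - {"dp":[0,-0.0006,0.0003],"roll":0.1225,"grip":1}
    - {"dp":[0,-0.0006,0.0003],"roll":0.1225,"grip":1}
    - {"dp":[0,-0.0006,0.0003],"roll":0.1225,"grip":1}
    - {"dp":[0,-0.0006,0.0003],"roll":0.1225,"grip":1}
    - {"dp":[0,-0.0006,0.0003],"roll":0.1225,"grip":1}
    - {"dp":[0,0,0],"roll":0,"grip":1}
    - {"dp":[0,0,0],"roll":0,"grip":1}

```text
time_s: 5.75
ee_pos: [0.6003, 0.0532, 0.1651]
eef_rot: [-1.571, -0.002, 0.832]
force: [-0.4, 4.8, 3.6]
grip_width: 0.0584
```

>>> apply_moves:
  deltas:
    - {"dp":[0,-0.003,0],"roll":0,"grip":-0.7}
    - {"dp":[0,0,0],"roll":0,"grip":-0.7}
    - {"dp":[0,0,0],"roll":0,"grip":-0.7}
    - {"dp":[0,0,0],"roll":-0.14,"grip":-0.7}
    - {"dp":[0,0,0],"roll":-0.14,"grip":-0.7}
    - {"dp":[0,0,0],"roll":-0.14,"grip":-0.7}
    - {"dp":[0,0,0],"roll":-0.14,"grip":-0.7}
    - {"dp":[0,0,0],"roll":-0.14,"grip":-0.7}
    - {"dp":[0,0.003,0],"roll":0,"grip":-0.7}
    - {"dp":[0,0,0],"roll":0,"grip":-0.7}

```text
time_s: 7.0
ee_pos: [0.5999, 0.0523, 0.1641]
eef_rot: [-1.57, 0.0, 1.529]
force: [0.3, -0.0, -0.9]
grip_width: 0.08
```

>>> apply_moves:
  deltas:
    - {"dp":[0,0,0],"roll":0,"grip":1}
    - {"dp":[0,0,0],"roll":0,"grip":1}
    - {"dp":[0,0,0],"roll":0,"grip":1}
    - {"dp":[0,0,0],"roll":0,"grip":1}
    - {"dp":[0,0,0],"roll":0,"grip":1}

```text
time_s: 7.62
ee_pos: [0.6, 0.0526, 0.1646]
eef_rot: [-1.571, -0.0, 1.532]
force: [0.7, 4.2, -0.6]
grip_width: 0.064
```

The fingers stopped on the corners at 64 mm because friction kept the nut from self-aligning. They still grip the nut, so I'll turn on with more force and then look.

>>> apply_moves:
  deltas:
    - {"dp":[0,0,0],"roll":0,"grip":1}
    - {"dp":[0,-0.0005,0.0002],"roll":0.1,"grip":1}
    - {"dp":[0,-0.0005,0.0002],"roll":0.1,"grip":1}
    - {"dp":[0,-0.0005,0.0002],"roll":0.1,"grip":1}
    - {"dp":[0,-0.0005,0.0002],"roll":0.1,"grip":1}
    - {"dp":[0,0,0],"roll":0,"grip":1}
  newtons: 45

```text
time_s: 8.38
ee_pos: [0.5989, 0.0536, 0.1664]
eef_rot: [-1.569, -0.001, 1.131]
force: [-3.8, 8.8, -0.3]
grip_width: 0.0618
```

>>> apply_moves:
  deltas:
    - {"dp":[0,0,0],"roll":0,"grip":-0.7}
    - {"dp":[0,0,0],"roll":0,"grip":-0.7}
    - {"dp":[0,0,0],"roll":0,"grip":-0.7}
    - {"dp":[0,-0.045,0],"roll":0,"grip":-0.7}
    - {"dp":[0,-0.045,0],"roll":0,"grip":-0.7}
    - {"dp":[0,-0.045,0.04],"roll":0,"grip":-0.7}
    - {"dp":[0,0,0],"roll":0,"grip":-0.7}
    - {"dp":[0,0,0],"roll":0,"grip":-0.7}

```text
time_s: 9.38
ee_pos: [0.563, 0.0693, 0.3009]
eef_rot: [-1.57, 0.001, 1.132]
force: [-0.2, -0.1, 0.4]
grip_width: 0.0796
```

```bash
python3 - <<'E'
from h import *
i,im=snap("w3")
V=vice(.6168,.0483,-.26,.1267)
p=proj(i,V(0,.03,.042)).astype(int); a=p-[80,60]; print("origin",a)
for n,q in[("nutc46",V(0,0,.046+.006)),("dialcap",V(0,0,.074)),("rivet",V(-.022,.108,.012))]: print(n,(proj(i,q)-a)*5)
cv2.imwrite("pics/c3.png",cv2.resize(im[a[1]:a[1]+120,a[0]:a[0]+160],None,fx=5,fy=5,interpolation=cv2.INTER_CUBIC))
E
```

```text
9.375 [0.563  0.0693 0.3009] [-1.5703  0.0006  1.132 ] 0.07959513612780561 [-0.2196 -0.1002  0.3696]
origin [272 167]
nutc46 [236.3418 326.0618]
dialcap [226.0335 317.8286]
rivet [764.5519 141.4217]
```

View pics/c3.png

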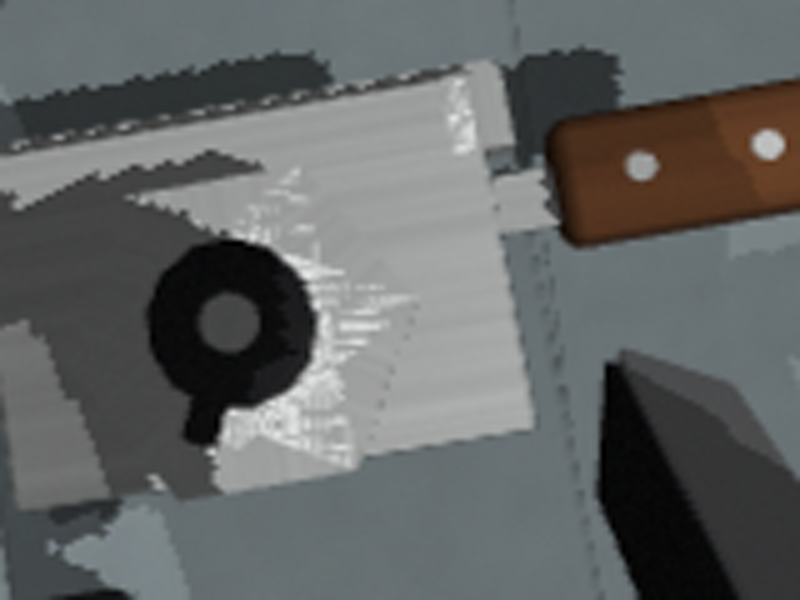

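```bash
python3 - <<'E'
from h import *
from scipy.optimize import least_squares
i=pickle.load(open("pics/w3.pkl","rb"))[0]; V=vice(.6168,.0483,-.26,.1267)
obs=[(0,(358,468)),(1,(415,298)),(2,(300,165)),(-1,(180,497))]
P=lambda uv:np.array(uv)/5+[272-.4,167-.4]
def res(q): return np.concatenate([proj(i,V(.0323*np.cos(q[0]+k*np.pi/3),.0323*np.sin(q[0]+k*np.pi/3),.046+q[1]))-P(uv) for k,uv in obs])
s=least_squares(res,[.0,.006]); print(np.degrees(s.x[0]),s.x,res(s.x).reshape(-1,2))
print("dial cap shift px",proj(i,V(0,0,.074)))
nose=proj(i,[.6016,.044,.1993]); print("nose start proj in crop",(nose-[272-.4,167-.4])*5)
E
```

```text
30.94375653477912 [ 0.5401 -0.    ] [[-0.3192 -0.1339]
 [ 0.0405  0.0049]
 [ 0.0215  0.0452]
 [ 0.0692  0.3958]]
dial cap shift px [317.2067 230.5657]
nose start proj in crop [200.4954 444.6262]
```

The first stroke turned the nut about 45°, and the second slipped over the corners. The dial's nose is still where it was: predicted (200,445), seen (203,440). I'll regrip squarely on the flats at −28°, with a smaller 70 mm opening to stay clear of the post.

>>> apply_moves:
  deltas:
    - {"dp":[0,0,0],"roll":-0.1565,"grip":-0.49}
    - {"dp":[0,0,0],"roll":-0.1565,"grip":-0.49}
    - {"dp":[0,0,0],"roll":-0.1565,"grip":-0.49}
    - {"dp":[0,0,0],"roll":-0.1565,"grip":-0.49}
    - {"dp":[-0.023,0.03,-0.033],"roll":0,"grip":-0.49}
    - {"dp":[0,0.03,0],"roll":0,"grip":-0.49}
    - {"dp":[0,0,0],"roll":0,"grip":-0.49}
    - {"dp":[0,0,0],"roll":0,"grip":-0.49}
  newtons: 30

```text
time_s: 10.42
ee_pos: [0.6, 0.053, 0.2423]
eef_rot: [-1.571, 0.0, 1.758]
force: [0.1, 0.5, 0.2]
grip_width: 0.0698
```

>>> apply_moves:
  deltas:
    - {"dp":[0,0.025,0],"roll":0,"grip":-0.49}
    - {"dp":[0,0.02,0],"roll":0,"grip":-0.49}
    - {"dp":[0,0.02,0],"roll":0,"grip":-0.49}
    - {"dp":[0,0.0105,0],"roll":0,"grip":-0.49}
    - {"dp":[0,0,0],"roll":0,"grip":-0.49}
    - {"dp":[0,0,0],"roll":0,"grip":1}
    - {"dp":[0,0,0],"roll":0,"grip":1}
    - {"dp":[0,0,0],"roll":0,"grip":1}

```text
time_s: 11.42
ee_pos: [0.6002, 0.0529, 0.167]
eef_rot: [-1.573, 0.001, 1.758]
force: [0.9, -2.5, 6.5]
grip_width: 0.0585
```

>>> apply_moves:
  deltas:
    - {"dp":[0,-0.0005,0.0002],"roll":0.095,"grip":1}
    - {"dp":[0,-0.0005,0.0002],"roll":0.095,"grip":1}
    - {"dp":[0,-0.0005,0.0002],"roll":0.095,"grip":1}
    - {"dp":[0,-0.0005,0.0002],"roll":0.095,"grip":1}
    - {"dp":[0,0,0],"roll":0,"grip":1}

```text
time_s: 12.05
ee_pos: [0.5988, 0.0535, 0.1688]
eef_rot: [-1.571, -0.001, 1.377]
force: [-4.9, 0.7, 6.2]
grip_width: 0.058
```

>>> apply_moves:
  deltas:
    - {"dp":[0,0,0],"roll":0,"grip":-0.6}
    - {"dp":[0,0,0],"roll":0,"grip":-0.6}
    - {"dp":[0,0,0],"roll":0,"grip":-0.6}
    - {"dp":[0,-0.045,0],"roll":0,"grip":-0.6}
    - {"dp":[0,-0.045,0],"roll":0,"grip":-0.6}
    - {"dp":[0,-0.045,0.04],"roll":0,"grip":-0.6}
    - {"dp":[0,0,0],"roll":0,"grip":-0.6}
    - {"dp":[0,0,0],"roll":0,"grip":-0.6}

```text
time_s: 13.05
ee_pos: [0.5597, 0.0607, 0.3024]
eef_rot: [-1.57, 0.0, 1.378]
force: [0.7, 0.4, -0.8]
grip_width: 0.0749
```

```bash
python3 - <<'E'
from h import *
i,im=snap("w4")
V=vice(.6168,.0483,-.26,.1267)
p=proj(i,V(0,.03,.042)).astype(int); a=p-[80,60]; print("origin",a)
f=lambda q:(proj(i,q)-a+.4)*5
print("rivet",f(V(-.022,.108,.012)),"nose",f([.6016,.044,.1993]))
big=cv2.resize(im[a[1]:a[1]+120,a[0]:a[0]+160],None,fx=5,fy=5,interpolation=cv2.INTER_CUBIC)
for d,col in((70,(0,0,255)),(74,(255,0,0))):   # expected hexagon after turning d degrees
    ang=np.radians(16.3-d+60*np.arange(6)); h=.046+.005*np.radians(d)
    cv2.polylines(big,[np.int32([f(V(.0323*np.cos(x),.0323*np.sin(x),h)) for x in ang])],True,col,1)
cv2.imwrite("pics/c4.png",big)
E
```

```text
13.05 [0.5597 0.0607 0.3024] [-1.5702  0.0002  1.3781] 0.0749106711529087 [ 0.7021  0.4011 -0.8146]
origin [271 174]
rivet [769.9945 232.702 ] nose [194.3239 398.9687]
```

View pics/c4.png

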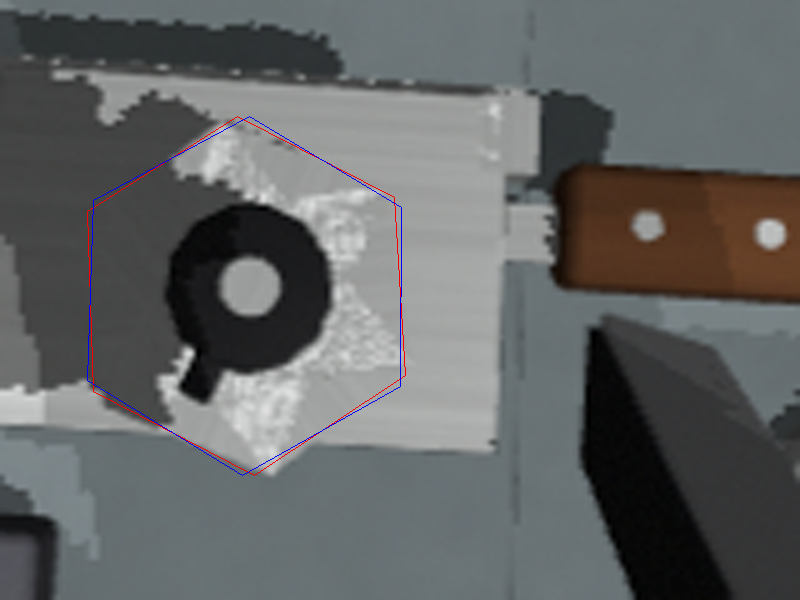

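The hexagon now stands about 64° clockwise of its start, with its bottom corner at (275,470) against (256,475) expected for 70°. That puts the nut at 1.17 rad or more, inside 60–80°. The knife's rivet at (770,233) and the dial's nose have not moved. Next, the knife handle.

>>> apply_moves:
  deltas:
    - {"dp":[0,0,0],"roll":0.182,"grip":-0.3}
    - {"dp":[0,0,0],"roll":0.182,"grip":-0.3}
    - {"dp":[0,0,0],"roll":0.182,"grip":-0.3}
    - {"dp":[0,0,0],"roll":0.182,"grip":-0.3}
    - {"dp":[0,0,0],"roll":0.182,"grip":-0.3}
    - {"dp":[0,0,0],"roll":0.182,"grip":-0.3}
    - {"dp":[0,0,0],"roll":0.182,"grip":-0.3}
    - {"dp":[0,0,0],"roll":0.182,"grip":-0.3}
    - {"dp":[0,0,0],"roll":0.182,"grip":-0.3}
    - {"dp":[0,0,0],"roll":0,"grip":-0.3}

```text
time_s: 14.35
ee_pos: [0.5598, 0.0606, 0.3016]
eef_rot: [-1.572, 0.002, -0.259]
force: [0.0, -0.7, 0.3]
grip_width: 0.0612
```

>>> apply_moves:
  deltas:
    - {"dp":[0.019,0,0.04],"roll":0,"grip":-0.3}
    - {"dp":[0.0187,0,0.0397],"roll":0,"grip":-0.3}
    - {"dp":[0,0.04,0],"roll":0,"grip":-0.3}
    - {"dp":[0,0.04,0],"roll":0,"grip":-0.3}
    - {"dp":[0,0,0],"roll":0,"grip":-0.3}
    - {"dp":[0,0,0],"roll":0,"grip":-0.3}

```text
time_s: 15.1
ee_pos: [0.6172, 0.128, 0.2246]
eef_rot: [-1.57, -0.002, -0.258]
force: [-0.1, 0.1, -0.1]
grip_width: 0.0612
```

>>> apply_moves:
  deltas:
    - {"dp":[0,0.035,0],"roll":0,"grip":-0.3}
    - {"dp":[0,0.035,0],"roll":0,"grip":-0.3}
    - {"dp":[0,0.02,0],"roll":0,"grip":-0.3}
    - {"dp":[0,0.011,0],"roll":0,"grip":-0.3}
    - {"dp":[0,0,0],"roll":0,"grip":-0.3}
    - {"dp":[0,0,0],"roll":0,"grip":-0.3}

```text
time_s: 15.85
ee_pos: [0.6172, 0.1281, 0.1235]
eef_rot: [-1.57, -0.002, -0.26]
force: [-0.1, 0.2, 0.0]
grip_width: 0.061
```

>>> apply_moves:
  deltas:
    - {"dp":[0,0,0],"roll":0,"grip":1}
    - {"dp":[0,0,0],"roll":0,"grip":1}
    - {"dp":[0,0,0],"roll":0,"grip":1}
    - {"dp":[0,0,0],"roll":0,"grip":1}
    - {"dp":[0,0,0],"roll":0,"grip":1}
  newtons: 30

```text
time_s: 16.48
ee_pos: [0.6169, 0.128, 0.1222]
eef_rot: [-1.571, -0.001, -0.26]
force: [2.1, 0.4, 0.3]
grip_width: 0.0301
```

>>> apply_moves:
  deltas:
    - {"dp":[0,0,0.01],"roll":0,"grip":1}
    - {"dp":[0,0,0.013],"roll":0,"grip":1}
    - {"dp":[0,0,0.013],"roll":0,"grip":1}
    - {"dp":[0,0,0.013],"roll":0,"grip":1}
    - {"dp":[0,0,0.013],"roll":0,"grip":1}
    - {"dp":[0,0,0.013],"roll":0,"grip":1}
    - {"dp":[0,0,0.013],"roll":0,"grip":1}
    - {"dp":[0,0,0.013],"roll":0,"grip":1}
    - {"dp":[0,0,0.013],"roll":0,"grip":1}
    - {"dp":[0,0,0.013],"roll":0,"grip":1}
  newtons: 35

```text
time_s: 17.73
ee_pos: [0.6494, 0.2517, 0.122]
eef_rot: [-1.571, 0.0, -0.26]
force: [-0.0, -0.3, -2.0]
grip_width: 0.0299
```

>>> apply_moves:
  deltas:
    - {"dp":[0,0,0.01],"roll":0,"grip":1}
    - {"dp":[0,0,0],"roll":0,"grip":1}
    - {"dp":[0,0,0],"roll":0,"grip":1}

```text
time_s: 18.1
ee_pos: [0.6518, 0.2602, 0.122]
eef_rot: [-1.571, 0.0, -0.26]
force: [0.3, -0.5, -2.0]
grip_width: 0.0298
```

```bash
python3 - <<'E'
from h import *
i,im=snap("w5")
s=imaging.camera("scene"); cv2.imwrite("pics/s5.png",s)
c=cv2.resize(s[150:290,280:420],(400,400),interpolation=cv2.INTER_CUBIC)
w=cv2.resize(im,(640,400))
cv2.imwrite("pics/c5.png",np.hstack([cv2.resize(w[:,80:560],(400,333)),c[:333]]))
E
```

```text
18.1 [0.6518 0.2602 0.122 ] [-1.571   0.0002 -0.2602] 0.029821550584336394 [ 0.3202 -0.4687 -1.9853]
```

View pics/c5.png

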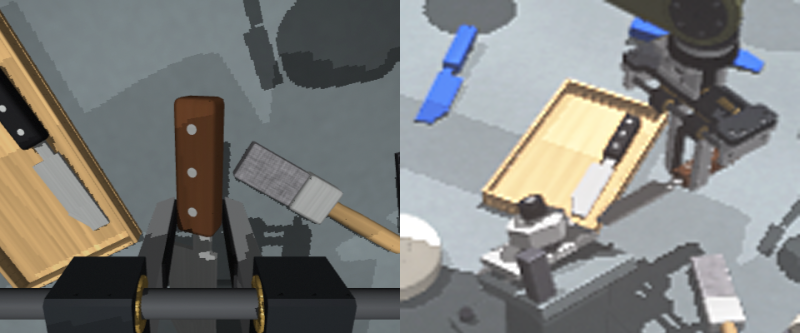

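```bash
python3 - <<'E'
from h import *
from scipy.optimize import least_squares
i,o=pickle.load(open("pics/w5.pkl","rb")); im=cv2.imread("pics/w5.png"); 
hsv=cv2.cvtColor(im,cv2.COLOR_BGR2HSV)
m=((hsv[...,1]<70)&(hsv[...,2]>110)).astype(np.uint8); m[:,:285]=0; m[:,345:]=0; m[:130]=0; m[275:]=0
n,l,st,c=cv2.connectedComponentsWithStats(m)
R=[c[k] for k in range(1,n) if 20<st[k,4]<200]; print(np.array(R),st[1:,4])
R=sorted(R,key=lambda p:p[1])[:3]
# rivets y=+.0254,0,-.0254 on top face z=+.010 of knife; unknown: origin(3), pitch p, yaw w; tilt t from width
def f(q,t=np.radians(13.5)):
    from scipy.spatial.transform import Rotation as Ro
    M=Ro.from_euler("ZXY",[-.26+q[4],q[3],-t])
    return np.concatenate([proj(i,np.array(q[:3])+M.apply([0,y,.010]))-r for y,r in zip([.0254,0,-.0254],R)]+[[(q[0]-o["ee_pos"][0]-.008)*500]])
s=least_squares(f,[.66,.29,.119,0,0]); print(s.x,s.cost,"pitch deg",np.degrees(s.x[3:]))
E
```

```text
[[309.3917 155.0167]
 [310.0583 207.0388]
 [310.5393 254.4607]] [474 120 103  89]
[0.6585 0.2932 0.1226 0.0918 0.0013] 0.32211168423126 pitch deg [5.2624 0.0733]
```

The knife hangs in the fingers, clear of the vice, with its tip drooping about 5°. In the left half its rivets are at (191,130), (191,172) and (192,212). Next I lift it and carry it over the tray.

>>> apply_moves:
  deltas:
    - {"dp":[0,-0.02,0],"roll":0,"grip":1}
    - {"dp":[0,-0.03,0],"roll":0,"grip":1}
    - {"dp":[-0.025,-0.01,0.001],"roll":0,"grip":1}
    - {"dp":[-0.035,0,0.001],"roll":0,"grip":1}
    - {"dp":[-0.035,0,0.001],"roll":0,"grip":1}
    - {"dp":[-0.035,0,0.001],"roll":0,"grip":1}
    - {"dp":[-0.035,0,0.001],"roll":0,"grip":1}
    - {"dp":[-0.035,0,0.001],"roll":0,"grip":1}
    - {"dp":[-0.0254,0,0],"roll":0,"grip":1}
    - {"dp":[0,0,0],"roll":0,"grip":1}

```text
time_s: 19.45
ee_pos: [0.4349, 0.3248, 0.1839]
eef_rot: [-1.569, -0.001, -0.259]
force: [0.4, 0.1, -1.3]
grip_width: 0.0297
```

>>> apply_moves:
  deltas:
    - {"dp":[0,0,0],"roll":-0.118,"grip":1}
    - {"dp":[0,0,0],"roll":-0.118,"grip":1}
    - {"dp":[0,0,0],"roll":-0.118,"grip":1}
    - {"dp":[0,0,0],"roll":-0.118,"grip":1}
    - {"dp":[0,0.04,0],"roll":0,"grip":1}
    - {"dp":[0,0.03,0],"roll":0,"grip":1}
    - {"dp":[0,0.03,0],"roll":0,"grip":1}
    - {"dp":[0,0,0],"roll":0,"grip":1}
    - {"dp":[0,0,0],"roll":0,"grip":1}

```text
time_s: 20.58
ee_pos: [0.4366, 0.3244, 0.0837]
eef_rot: [-1.57, -0.002, 0.212]
force: [-0.4, 1.5, -2.1]
grip_width: 0.0295
```

```bash
python3 - <<'E'
from h import *
i,im=snap("w6"); s=imaging.camera("top"); cv2.imwrite("pics/t6.png",s); s2=imaging.camera("scene"); cv2.imwrite("pics/s6.png",s2)
c=cv2.resize(s2[150:270,270:410],(400,343),interpolation=cv2.INTER_CUBIC)
cv2.imwrite("pics/c6.png",np.hstack([cv2.resize(im[:,80:560],(412,343)),c]))
E
```

```text
20.575 [0.4366 0.3244 0.0837] [-1.5701 -0.0019  0.2116] 0.02954278588367714 [-0.4023  1.5096 -2.1114]
```

View pics/c6.png

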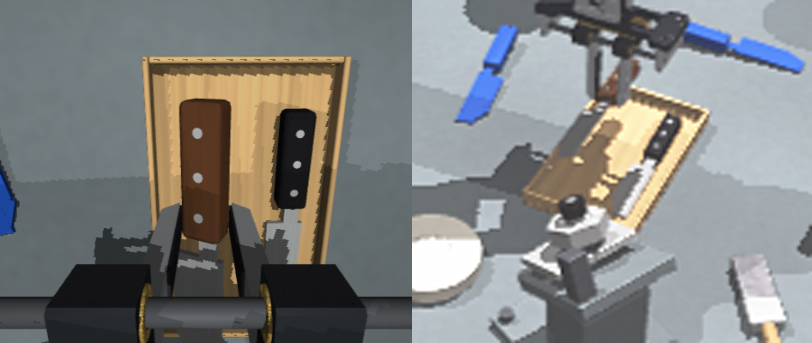

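```bash
python3 - <<'E'
from h import *
i,o=pickle.load(open("pics/w6.pkl","rb")); k=480/412
for uv in[(145,59),(350,58)]: print(atz(i,(80+uv[0]*k,uv[1]*400/343),.022))
t=cv2.imread("pics/t6.png")
R=np.array([[np.cos(.212),-np.sin(.212)],[np.sin(.212),np.cos(.212)]])
print("TCP in tray",R.T@(o["ee_pos"][:2]-[.4699,.3063]))
for c in[(-.075,.125),(.075,.125)]: print("exp",R@c+[.4699,.3063])
E
```

```text
[0.3738 0.4115 0.022 ]
[0.5162 0.4429 0.022 ]
TCP in tray [-0.0287  0.0247]
exp [0.3703 0.4127]
exp [0.5169 0.4443]
```

>>> apply_moves:
  deltas:
    - {"dp":[0,0.02,0],"roll":0,"grip":1}
    - {"dp":[0,0.02,0],"roll":0,"grip":1}
    - {"dp":[0,0,0],"roll":0,"grip":1}
    - {"dp":[0,0,0],"roll":0,"grip":1}

```text
time_s: 21.22
ee_pos: [0.436, 0.3245, 0.0432]
eef_rot: [-1.57, -0.001, 0.212]
force: [0.3, 0.4, -0.2]
grip_width: 0.03
```

>>> apply_moves:
  deltas:
    - {"dp":[0,0.004,0],"roll":0,"grip":1}
    - {"dp":[0,0.004,0],"roll":0,"grip":1}
    - {"dp":[0,0.004,0],"roll":0,"grip":1}
    - {"dp":[0,0,0],"roll":0,"grip":1}
  newtons: 10

```text
time_s: 21.72
ee_pos: [0.4355, 0.3241, 0.0298]
eef_rot: [-1.571, 0.0, 0.212]
force: [0.9, 0.9, -1.0]
grip_width: 0.0305
```

>>> apply_moves:
  deltas:
    - {"dp":[0,0.003,0],"roll":0,"grip":1}
    - {"dp":[0,0.003,0],"roll":0,"grip":1}
    - {"dp":[0,0.003,0],"roll":0,"grip":1}
    - {"dp":[0,0,0],"roll":0,"grip":1}

```text
time_s: 22.22
ee_pos: [0.4361, 0.3244, 0.0214]
eef_rot: [-1.57, -0.001, 0.212]
force: [2.5, 1.1, 3.3]
grip_width: 0.0296
```

>>> apply_moves:
  deltas:
    - {"dp":[0,0.0015,0],"roll":0,"grip":1}
    - {"dp":[0,0.0015,0],"roll":0,"grip":1}
    - {"dp":[0,0,0],"roll":0,"grip":1}
    - {"dp":[0,0,0],"roll":0,"grip":1}
  newtons: 10

```text
time_s: 22.72
ee_pos: [0.4353, 0.324, 0.0178]
eef_rot: [-1.571, 0.001, 0.212]
force: [1.2, 0.6, 0.2]
grip_width: 0.0273
```

```bash
python3 - <<'E'
from h import *
i,im=snap("w7"); s2=imaging.camera("scene"); cv2.imwrite("pics/s7.png",s2)
c=cv2.resize(s2[160:240,300:400],(400,320),interpolation=cv2.INTER_CUBIC)
cv2.imwrite("pics/c7.png",np.hstack([cv2.resize(im[100:350,200:500],(384,320)),c]))
E
```

```text
22.725 [0.4353 0.324  0.0178] [-1.571   0.0007  0.212 ] 0.027349821988862034 [1.2073 0.5788 0.1865]
```

View pics/c7.png

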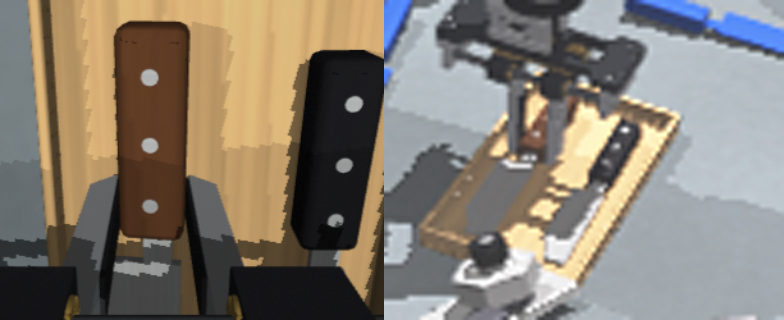

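>>> apply_moves:
  deltas:
    - {"dp":[0,0.001,0],"roll":0,"grip":1}
    - {"dp":[0,0,0],"roll":0,"grip":1}
    - {"dp":[0,0,0],"roll":0,"grip":1}
    - {"dp":[0,0,0],"roll":0,"grip":1}
  newtons: 15

```text
time_s: 23.32
ee_pos: [0.4355, 0.3242, 0.017]
eef_rot: [-1.571, 0.0, 0.212]
force: [1.1, 0.3, 3.2]
grip_width: 0.0265
```

```bash
python3 - <<'E'
from h import *
from scipy.optimize import least_squares
from scipy.spatial.transform import Rotation as Ro
i,im=snap("w8"); o=ctrl.get_obs(); hsv=cv2.cvtColor(im,cv2.COLOR_BGR2HSV)
m=((hsv[...,1]<70)&(hsv[...,2]>110)).astype(np.uint8); m[:,:290]=0; m[:,340:]=0; m[:130]=0; m[275:]=0
n,l,st,c=cv2.connectedComponentsWithStats(m); R=sorted([c[k] for k in range(1,n) if 60<st[k,4]<200],key=lambda p:p[1])[:3]; print(np.array(R))
for t in(0,4):
    def f(q):
        M=Ro.from_euler("ZXY",[.212+q[4],q[3],-np.radians(t)])
        return np.concatenate([proj(i,np.array(q[:3])+M.apply([0,y,.010]))-r for y,r in zip([.0254,0,-.0254],R)]+[[(q[4])*50]])
    s=least_squares(f,[.43,.35,.015,0,0]); print(s.x[:3],np.degrees(s.x[3:]),s.cost)
    M=Ro.from_euler("ZXY",[.212+s.x[4],s.x[3],-np.radians(t)]); T=Ro.from_euler("z",.212)
    for n_,y in(("butt",.0425),("tip",-.1535)): print(n_,T.inv().apply(s.x[:3]+M.apply([0,y,0])-[.4699,.3063,.005]))
E
```

```text
23.325 [0.4355 0.3242 0.017 ] [-1.5708  0.0001  0.212 ] 0.02648627362290901 [1.0836 0.2553 3.2293]
[[317.3725 160.3464]
 [317.4851 213.4478]
 [317.5238 261.2762]]
[0.428  0.3542 0.0189] [3.1206 0.0115] 0.00043355958025206664
butt [-0.0308  0.0981  0.0163]
tip [-0.0308 -0.0976  0.0056]
[0.4287 0.3543 0.019 ] [3.1206 0.0115] 0.0004335595802525005
butt [-0.0301  0.0981  0.0163]
tip [-0.0301 -0.0976  0.0056]
```

Squeezed flat: the width is 26.5 mm and the handle is 26 mm. Butt and tip are inside the tray, at y = +0.098 and −0.098. I release with a small opening and then lift away.

>>> apply_moves:
  deltas:
    - {"dp":[0,0,0],"roll":0,"grip":0.3}
    - {"dp":[0,0,0],"roll":0,"grip":0.1}
    - {"dp":[0,0,0],"roll":0,"grip":0.1}
    - {"dp":[0,0,0],"roll":0,"grip":0.1}
    - {"dp":[0,-0.02,0],"roll":0,"grip":0.1}
    - {"dp":[0,-0.04,0],"roll":0,"grip":0.1}
    - {"dp":[0,-0.05,0],"roll":0,"grip":0.1}
    - {"dp":[0,-0.05,0],"roll":0,"grip":0.1}
    - {"dp":[0,0,0],"roll":0,"grip":0.1}
    - {"dp":[0,0,0],"roll":0,"grip":0.1}

```text
time_s: 24.62
ee_pos: [0.4352, 0.324, 0.1762]
eef_rot: [-1.571, 0.001, 0.212]
force: [0.7, 0.1, -0.7]
grip_width: 0.0425
```

```bash
python3 - <<'E'
from h import *
i,im=snap("w9"); s2=imaging.camera("scene")
c=cv2.resize(s2[150:300,270:420],(360,360),interpolation=cv2.INTER_CUBIC)
cv2.imwrite("pics/c9.png",np.hstack([cv2.resize(im[:,90:570],(432,360)),c]))
E
```

```text
24.625 [0.4352 0.324  0.1762] [-1.5712  0.001   0.212 ] 0.04251793898827283 [ 0.6616  0.1364 -0.7415]
```

View pics/c9.png

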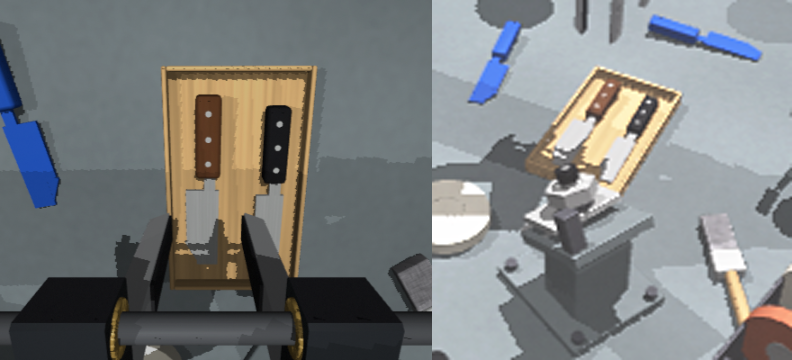

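The brown-handled knife lies flat beside the finished knife, wholly inside the rim: its butt is at (208,97) and its blade end at (200,240) in the left half. The finished knife is in place and the gripper is clear. I'm handing in.

```bash
python3 -c "
from station import ctrl
print(ctrl.hand_in())"
```

```text
the job is handed in; nothing more can be done
None
```

The knife is out of the vice and lying flat in the tray beside the finished knife. I handed in at about 24.6 s of the 64 s allowed. `hand_in()` gave no verdict.

- **Nut:** it took two effective strokes, about 45° and then about 19°. A stroke in between slipped over the nut's corners, so I regripped squarely on the flats. The picture afterwards showed about 64° clockwise from the start, which puts the nut at 1.17 rad or more. I was aiming for about 70°, so it ended near the low end of 60–80°. A single-view fit after the slip did not show the nut's expected 4 mm rise, but that view is only good to about 3 mm.
- **Draw-out and setting down:** I pulled the knife about 137 mm sideways by the front of its handle. It tilted in the fingers and its tip drooped at least 5°. Lowering it onto the tray floor with a light grip levelled it.
- **Last checks before release:** the fingers stood 26.5 mm apart on the 26 mm handle, so it was flat sideways. The rivets fitted 0–3° of lengthwise slope. Butt and tip were inside the rim at x ≈ −0.03 m and y ≈ ±0.098 m in the tray.
- **After release:** the last picture shows the knife at rest inside the rim, the finished knife still in its place and the gripper clear.
- **Dial:** its nose was last compared with its start after the nut was turned. It matched to within about a pixel.

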